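# Gauge the opening of a cell clamp with a taper feeler blade

### The job

Find the opening of the battery-cell clamp with the taper feeler blade: lay the blade's straight face flush along the slotted rail and slide it, thin end first, into the gap between rail and jaw until you feel it drag on both. Stop there without forcing the jaw open, and leave the blade lying snug in the gap so its scale can be read; leave the other things on the bench alone.

Things in the scene. Friction and masses are not known exactly. Their poses are not given: they have to be found in the camera images.
- clamp: Cell clamp fixed to the bench: dark steel deck 370 mm (its x, -220 to +150) by 170 mm (its y, -100 to +70), top 12 mm above the bench, with rail, jaw and jaw guide on it, else bare. Origin on the bench under the deck; x along the rail, the way the blade must travel; z up. An aluminium slotted rail 40 mm wide, 30 mm high runs the whole length; its straight face is the plane y = +30 mm, facing -y.
- rail_face (a point): Foot of the rail's face, at deck level, straight across the gap from the jaw's nose: x = 50, y = 30, z = 12 mm in the clamp's frame.
- jaw: Sliding jaw: cream plastic bar 16 mm wide, 27 mm high along the clamp's y, ending towards the rail in an upright round steel nose, radius 8 mm. Origin on the nose's axis at deck level, at x = 50 mm in the clamp; axes as the clamp's. Gap to the rail 13 to 24 mm, varies. Friction holds it: about 10 N along y, or 11 to 17 N of push on the blade, shifts it; no spring.
- jaw_guide (a point): Middle of the top of the cream plastic guide through which the jaw slides: it spans x = 3 to 97, y = -100 to -65 mm in the clamp's frame, its top 38 mm above the deck.
- blade: Loose solid steel wedge, about 0.35 kg, 170 mm long, 20 mm high, lying on the deck before the gap, askew and off the rail. Origin on the underside at mid-length; x to the thin end (tip x = 85, butt x = -85 mm), z up. Straight face y = +11.5 mm, goes against the rail; width grows evenly from 8 mm at the tip to 38 mm at the butt (y = -26.5). Centre of mass x = -27 mm. 1 to 4 N slide it on the deck.
- blade_tab (a point): Middle of the top of the blade's upright thumb tab, 14 mm (blade x) by 26 mm (y), flush with the butt, from the blade's top up to 55 mm above the deck: x = -78, y = -7.5, z = 55 mm in the blade's frame.
- blade_tip (a point): Middle of the blade's thin end, on its underside: x = 85 mm, y = 7.5 mm in the blade's frame.
- taper_face (a point): Middle of the blade's tapered face at its foot: x = 0, y = -11.5 mm in the blade's frame; its x axis runs along the tapered face towards the tip, its y axis points into the blade. The jaw touches the face when the jaw's origin has y = -8 mm in this frame.
- cell: Bystander: blue battery cell standing on the bench beyond the rail, 32 mm across, 70 mm tall; origin at the centre of its underside.
- driver: Bystander: screwdriver with a black handle lying on the bench to the robot's left, about 200 mm long, lying along its x.
- tray: Bystander: grey open parts tray 110 by 150 mm, 35 mm high, on the bench to the robot's right; origin at the centre of its underside.
Mind the look-alikes: they are no part of the job. Several things have the shape of the blade; the one meant has the colours described above.

How it is judged:
By the outcome, as a careful person would: the job done as asked, in the order asked, and still so for the second after the job is handed in, with the robot touching nothing.
It also fails if it takes over 48 s, if anything falls off the work surface, if the arm or the gripper's body presses on something with over 40 N, if the wrist force passes 120 N, or if a joint passes its speed limit or range.

### The arm

A 6-joint arm with a two-finger parallel gripper is mounted at the origin on the work surface. World frame = base frame: x ahead of the robot, y to its left, z up, the work surface at z = 0. Lengths are in mm, angles in rad, forces in N, time in s.
With the tool pointing down it reaches from about 300 to 1000 mm from the base axis. Payload 5.1 kg.
Tool frame: the origin (TCP) lies at the very end of the fingers, on their centre line; the grasp point (between the pads) lies 19 mm behind it (grasp_offset is the distance from the TCP to the grasp point, in mm); z points along the fingers, y is the direction in which the jaws open and shut (so a half turn about z gives the same grasp; the last joint's range is limited). The gripper opens to 95 mm and grips with 3 to 60 N. Pads are 20 mm wide; open, the fingers measure 119 mm over their backs; the gripper's body (75 mm by 180 mm) begins 59 mm behind the grasp point.
Start: joints at [1.059, 0.124, 1.65, -0, 1.367, -0.083], TCP at [270.275, 591.131, 214.656] pointing down, gripper open.
Joint ranges: [-2.61, 2.61], [-1.02, 2.33], [0.03, 2.71], [-1.35, 4.49], [0.32, 2.68], [-2.91, 2.91]. Speed limits (rad/s): [2.57, 2.57, 3.14, 3.14, 3.14, 3.14].

### API

Orientations are given as [roll, pitch, yaw] about the fixed x, y, z axes, in that order (R = Rz(yaw) Ry(pitch) Rx(roll)).
In Python, from station import get_state, grab_frame, hand_in, grasp_offset gives the robot as it stands.
- The arm moves only by the tool step_arm, never from a script. Its argument "deltas" is a list of rows, each an object with "travel": the shift along the tool's x, y, z in cm, a list of three; "turn": the turn about the tool's z in degrees. A call has 1 to 5 rows; each row shifts and turns the commanded pose from where the row before left it, along the tool's axes as they then stand; what a row does not reach is not made up. A row lasts 1/10 s, in which the tool goes at most 50 mm and 8.59 degrees, less where a joint would pass 70% of its speed; a pose out of reach is approached as far as the arm can. A call is refused whole if a number of a shift passes 5 or a number of a turn 8.59, either way. A call with a gripper value outside its range is refused whole. "fingers" is the opening, from 0 (shut) to 1 (fully open), set as the call begins (left out, the last holds). The fingers move at their own pace and stop on an object; "force" is the grip in N (left out, the last holds). Time passes only in rows, so rows that do not move let the fingers close. It gives the time, the measured TCP pose, the force and the opening at its end, in the units of the state.
- get_state(): the state, without advancing time (a new reading comes with each control period).
- grab_frame(name): name is "scene" or "top"; returns a dict with "frame" (420x560x3 uint8, blue, green, red), "range_z" (420x560 float32, mm along the optical axis (not along the pixel's ray), 0 where there is no reading), "vfov" (degrees; the focal length in pixels is half the picture's height over the tangent of half this angle, whatever the lens; pixels are square), "cx", "cy" (the principal point, pixels), "pose" (4x4, takes a point from camera to world coordinates). Camera axes: x right, y up, looking along -z (the intrinsics and any distortion apply to the point x, -y, -z); pixel columns grow to the right and rows downward; lengths in mm; the calibration is good to about 2 mm. A picture is of the moment at which its call begins.
- hand_in(): hands the job in, once; it reports no verdict.
The state is a dict: "clock": time; "joint_pos": joint angles; "dq": joint speeds; "joint_efforts": joint torques, N m; "position": TCP position; "ee_rot": TCP orientation; "force": force on the tool from outside, world axes, zero at the start; "wrist_torque": the same for the moment, N m; "width": finger opening in mm.
Only numpy, scipy, OpenCV 4.12 (cv2) and the standard library are available. Lean on these libraries where they do the work, as an engineer would, in place of code of your own. Each camera call takes 0.05 s, during which the arm holds its last target. There are 200 camera calls.

## Working session

There is one attempt and no reset: what is moved stays moved. The work goes in short steps, Python scripts to look and compute and a tool call to move; the robot and the scene stay as the last step left them, time stands still between calls to the robot, and variables do not carry over. Pictures are saved under pics/ and viewed, about 8 in all and at most 12, crops included, and the job is handed in when it is done.

Besides the shell and the picture viewer there is one more tool, called after ">>>" as name(argument=value, ...) on one line, values as JSON. step_arm: Moves the arm, as the interface text tells. Its arguments: {"type":"object","properties":{"deltas":{"type":"array"},"fingers":{"type":"number"},"force":{"type":"number"}},"required":["deltas"]}

```bash
mkdir -p pics; ls; python3 - <<'E'
from station import *
import cv2,numpy as np
s=get_state();print(s,grasp_offset)
for n in("scene","top"):
    f=grab_frame(n);print(n,{k:v for k,v in f.items() if k not in("frame","range_z")},(f["range_z"]>0).mean())
    cv2.imwrite(f"pics/{n}1.png",f["frame"])
E
```

```text
pics
{'clock': 0.0, 'joint_pos': array([ 1.05938982e+00,  1.24526978e-01,  1.65165252e+00, -1.12715909e-05,
        1.36750791e+00, -8.25674167e-02]), 'dq': array([-0.00106696, -0.00070211,  0.001611  , -0.00012505,  0.00024199,
        0.00111931]), 'joint_efforts': array([ 1.65321384e-03, -4.17592442e+01, -3.59947193e+01,  7.76083907e-02,
        4.89410455e-02, -1.77953862e-04]), 'position': array([269.97647146, 590.57850639, 213.38560194]), 'ee_rot': array([-3.13950413e+00, -1.61764326e-04,  2.71275568e+00]), 'force': array([ 0.14972896,  0.01380779, -0.34126228]), 'wrist_torque': array([ 0.00543128, -0.00994136, -0.02632835]), 'width': 94.79553230852306} 18.8
scene {'vfov': 52.922331131131344, 'cx': 282.1749293989155, 'cy': 205.56423325456345, 'pose': array([[ 5.80680601e-01, -5.12725175e-01,  6.32394604e-01,
         1.22883307e+03],
       [ 8.14066643e-01,  3.75474796e-01, -4.43073558e-01,
        -4.87340683e+02],
       [-1.02732678e-02,  7.72095572e-01,  6.35423392e-01,
         7.96212769e+02],
       [ 0.00000000e+00,  0.00000000e+00,  0.00000000e+00,
         1.00000000e+00]])} 0.9917729591836735
top {'vfov': 44.008793497429224, 'cx': 284.81773055985803, 'cy': 207.09385056323418, 'pose': array([[ 2.49602826e-02,  9.79750960e-01, -1.98658100e-01,
         2.50774098e+02],
       [-9.99631820e-01,  2.65761320e-02,  5.47119928e-03,
         1.50973624e+01],
       [ 1.06399766e-02,  1.98448395e-01,  9.80053583e-01,
         1.30869661e+03],
       [ 0.00000000e+00,  0.00000000e+00,  0.00000000e+00,
         1.00000000e+00]])} 0.9961352040816327
```

View pics/top1.png

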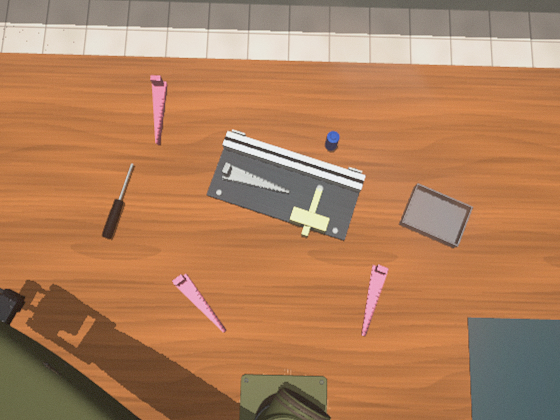

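View pics/scene1.png

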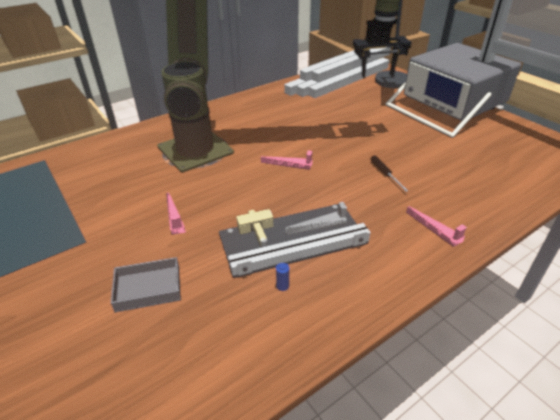

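Top view: the steel wedge lies on the dark deck at about (228–290, 165–192), with its tab end at left (228,170) and its tip at (290,191). The jaw is at (318,190) and the rail runs from (228,138) to (362,183). Three wedges are pink, at (158,110), (200,303) and (374,300), and are look-alikes. Only the bare steel one, lying on the deck before the gap, fits. Next is an enlarged crop to confirm it.

```bash
cat >h.py <<'E'
from station import *
import cv2,numpy as np
def K(f):
    h,w=f["frame"].shape[:2]; F=h/2/np.tan(np.radians(f["vfov"]/2)); return F,f["cx"],f["cy"]
def ray(f,u,v,z):   # pixel -> world on plane z
    F,cx,cy=K(f);P=f["pose"];d=P[:3,:3]@np.array([(u-cx)/F,-(v-cy)/F,-1.]);o=P[:3,3]
    return o+d*(z-o[2])/d[2]
def cloud(f):
    F,cx,cy=K(f);P=f["pose"];v,u=np.mgrid[:f["frame"].shape[0],:f["frame"].shape[1]];r=f["range_z"]
    c=np.stack([(u-cx)/F*r,-(v-cy)/F*r,-r],-1); return c@P[:3,:3].T+P[:3,3]
def proj(f,p):
    F,cx,cy=K(f);P=f["pose"];c=(np.asarray(p)-P[:3,3])@P[:3,:3];return cx+F*c[...,0]/-c[...,2],cy-F*c[...,1]/-c[...,2]
E
python3 - <<'E'
from h import *
t=grab_frame("top");s=grab_frame("scene")
a=cv2.resize(t["frame"][120:250,195:375],None,fx=4.4,fy=4.4,interpolation=cv2.INTER_CUBIC)
cv2.imwrite("pics/c1.png",a)
C=cloud(t);S=cloud(s)
for u,v in[(215,197),(290,165),(240,140),(310,220),(250,180),(228,169),(260,300)]:print(u,v,C[v,u].round(1))
# top-camera rail top: bright pts at z~42
for nm,c in(("top",C),("scene",S)):
    m=(abs(c[...,2]-42)<4)&(c[...,0]>500)&(c[...,0]<850)&(abs(c[...,1])<330)
    p=c[m][:,:2].astype(np.float32);print(nm,m.sum(),cv2.minAreaRect(p),p.min(0),p.max(0))
E
```

```text
215 197 [534.5 186.3  14.6]
290 165 [616.2  -2.4  43. ]
240 140 [678.4 126.5  43.8]
310 220 [474.8 -54.6  52.1]
250 180 [577.9  98.   29.1]
228 169 [595.6 151.3  63.9]
260 300 [2.795e+02 6.340e+01 1.000e-01]
top 2132 ((590.8342895507812, -74.29598999023438), (505.0654602050781, 183.24560546875), 84.53726959228516) [ 500.165   -326.50082] [702.6747  172.08449]
scene 1861 ((601.4750366210938, -65.38288879394531), (472.7281188964844, 200.53683471679688), 89.8056411743164) [ 501.21127 -301.47354] [702.45953 170.74057]
```

View pics/c1.png

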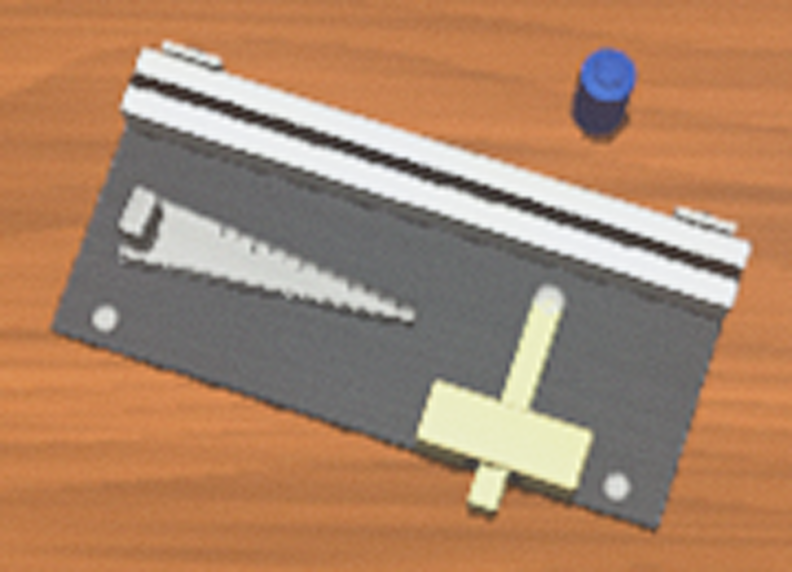

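The crop confirms it: bare steel wedge, tab at crop (140,212), tip at (412,315). The rail's front edge runs (122,108)→(733,307) and the nose is at (548,300). Next I fit the frames.

```bash
cat >>h.py <<'E'
def edge_line(p,q):  # fit line to nx2 pts -> point, dir
    l=cv2.fitLine(np.float32(p),cv2.DIST_HUBER,0,.01,.01).ravel();return l[2:],l[:2]
def measure(t,verbose=True):
    C=cloud(t);g=t["frame"].astype(int);br=g.min(-1)
    box=np.zeros(br.shape,bool);box[125:245,203:368]=1
    # rail front top edge: for each column, lowest bright rail pixel with sub-pixel half-level crossing
    P=[]
    for u in range(232,358):
        vl=138+(u-228)*45/134.
        v0=int(vl)+4
        col=br[:,u].astype(float)
        for v in range(v0,v0+14):
            if col[v]>=160>col[v+1]: P.append(ray(t,u,v+(col[v]-160)/(col[v]-col[v+1]),42)[:2]);break
    p0,d=edge_line(P,0); 
    if d[1]>0:d=-d
    n=np.array([-d[1],d[0]])  # clamp y
    return p0,d,n,C,br,len(P),np.std((np.array(P)-p0)@n)
E
python3 - <<'E'
from h import *
t=grab_frame("top");p0,d,n,C,br,k,sd=measure(t)
print(k,sd,p0,d,n,"yaw",np.degrees(np.arctan2(d[1],d[0])))
# clamp coords relative: Y=30+ (p-p0).n ; X from deck ends
X=(C[...,:2]-p0)@d;Y=30+(C[...,:2]-p0)@n;Z=C[...,2]
dk=(Z>8)&(Z<16)&(Y>-90)&(Y<60)&(abs(X)<300)
print("deck Y",np.percentile(Y[(Z>8)&(Z<16)&(abs(X)<150)&(Y<40)&(Y>-140)],[.5,99.5]))
ex=[(X[v][dk[v]].min(),X[v][dk[v]].max()) for v in range(0)]
r=(Z>36)&(Z<48)&(Y>32)&(Y<68)&(abs(X)<300);print("railX",np.percentile(X[r],[0.3,50,99.7]),"railY",np.percentile(Y[(Z>36)&(Z<48)&(abs(X)<150)&(Y>20)&(Y<90)],[1,99]))
x0=np.percentile(X[r],[0.3,99.7]).mean()+35  # clamp origin (X of -220..150 mid is -35)
X=X-x0;o=p0+d*x0-30*n;print("origin",o)
# nose & jaw
j=(Z>34)&(Z<46)&(abs(X-50)<15)&(Y<28)&(Y>-60);print("jaw X",np.percentile(X[j],[2,98]),"Y",np.percentile(Y[j],[2,99.5]))
b=(Z>24)&(Z<75)&(X<25)&(X>-215)&(Y<27)&(Y>-95);print("blade",b.sum(),np.percentile(X[b],[.5,99.5]),np.percentile(Y[b],[.5,99.5]))
tb=b&(Z>55);print("tab",tb.sum(),X[tb].mean(),Y[tb].mean(),Z[tb].mean(),cv2.minAreaRect(np.c_[X[tb],Y[tb]].astype(np.float32)))
bb=b&(Z<40);q=np.c_[X[bb],Y[bb]]
U=[];L=[]
for a in np.arange(q[:,0].min()+20,q[:,0].max()-8,4):
    s=q[abs(q[:,0]-a)<3];U.append((a,s[:,1].max()));L.append((a,s[:,1].min()))
for e in(U,L):
    c,dd=edge_line(e,0);print("edge",c,np.degrees(np.arctan(dd[1]/dd[0])))
tip=q[q[:,0]>np.percentile(q[:,0],98)];print("tip",tip.mean(0),q[:,0].max())
np.savez("clamp.npz",o=o,d=d,n=n)
E
```

```text
126 0.3894094430995766 [609.6727    -10.7881155] [-0.29220954 -0.9563543 ] [ 0.9563543  -0.29220954] yaw -106.99028
deck Y [-101.29471158   29.36716182]
railX [-190.86988362   -3.64427802  176.57166949] railY [28.11718752 69.03191253]
origin [572.84380304 -28.65715138]
jaw X [42.59841485 57.62013594] Y [-58.27906818   8.58232712]
blade 779 [-191.94731561   24.01635303] [-93.64685182 -14.41870389]
tab 73 -181.01396609106183 -32.585883764353966 66.07454807252905 ((-96.38966369628906, -64.52995300292969), (26.143230438232422, 208.40879821777344), 69.75360107421875)
edge [-104.26743   -18.736568] -4.433279
edge [-83.46744 -39.06806] 5.6606016
tip [-24.06462604 -29.27067474] -20.31919236353149
```

```bash
cat >>h.py <<'E'
def clamp():
    z=np.load("clamp.npz");return z["o"],z["d"],z["n"]
def go(X,Y,z,by=0):  # target TCP in clamp coords; prints delta in tool cm and turn so that tool y is along clamp -x turned by 'by' deg
    o,d,n=clamp();s=get_state();p=s["position"];yaw=s["ee_rot"][2]
    w=np.r_[o+X*d+Y*n,z]-p;tx=np.array([np.cos(yaw),np.sin(yaw),0]);ty=np.array([np.sin(yaw),-np.cos(yaw),0])
    want=np.arctan2(d[1],d[0])+np.radians(by)+1.5*np.pi
    dy=(want-yaw+np.pi)%(2*np.pi)-np.pi
    q=p[:2]-o
    print("clock",s["clock"],"at clamp",(q@d).round(1),(q@n).round(1),p[2].round(1),"delta cm",(np.array([w@tx,w@ty,-w[2]])/10).round(2),"turn",-np.degrees(dy).round(2),"rpy",s["ee_rot"].round(4),"w",round(s["width"],1))
    F=s["force"];print("F clamp",(F[:2]@d).round(2),(F[:2]@n).round(2),F[2].round(2),"yawT",s["wrist_torque"].round(3))
E
python3 -c "
from h import *
go(-184,-32,110,-4.43)"
```

```text
clock 0.25 at clamp -504.0 -470.5 214.0 delta cm [-47.69 -25.94  10.4 ] turn -3.15 rpy [-3.1406e+00 -1.0000e-04  2.7128e+00] w 95.0
F clamp 0.57 -0.2 -0.8 yawT [ 0.007 -0.041 -0.003]
```

>>> step_arm(deltas=[{"travel": [-2,-1,0.5],"turn": -1.6},{"travel": [-4,-2.2,0.8],"turn": -1.55},{"travel": [-4,-2.2,0.8],"turn": 0},{"travel": [-4,-2.2,0.8],"turn": 0},{"travel": [-4,-2.2,0.8],"turn": 0}])

```text
clock: 0.75
position: [400.9, 431.2, 177.3]
ee_rot: [3.141, 0.0, 2.768]
force: [0.5, 0.9, -0.6]
width: 95.4
```

>>> step_arm(deltas=[{"travel": [-4.2,-2.3,0.9],"turn": 0},{"travel": [-4.2,-2.3,0.9],"turn": 0},{"travel": [-4.2,-2.3,0.9],"turn": 0},{"travel": [-4.2,-2.3,0.9],"turn": 0},{"travel": [-4.2,-2.3,0.9],"turn": 0}])

```text
clock: 1.25
position: [554.6, 247.2, 132.4]
ee_rot: [3.141, 0.0, 2.768]
force: [-0.0, 0.0, -0.4]
width: 95.3
```

```bash
python3 -c "
from h import *
go(-184,-32,110,-4.43)"
```

```text
clock 1.25 at clamp -258.5 -98.0 132.4 delta cm [-7.16 -6.91  2.24] turn -0.0 rpy [3.1413e+00 2.0000e-04 2.7677e+00] w 95.3
F clamp -0.02 -0.02 -0.44 yawT [0.035 0.008 0.005]
```

>>> step_arm(deltas=[{"travel": [-3,-3,1],"turn": 0},{"travel": [-2,-2,0.7],"turn": 0},{"travel": [-2,-1.9,0.5],"turn": 0},{"travel": [0,0,0],"turn": 0}])

```text
clock: 1.65
position: [594.1, 156.2, 109.5]
ee_rot: [-3.14, -0.001, 2.764]
force: [0.6, 0.1, -0.1]
width: 95.0
```

```bash
python3 - <<'E'
from h import *
go(-184,-32,38,-4.43)
s=grab_frame("scene");t=grab_frame("top")
F=s["frame"]
a=cv2.resize(F[180:280,210:385],None,fx=4.4,fy=4.4,interpolation=cv2.INTER_CUBIC)
cv2.imwrite("pics/c2.png",a)
o,d,n=clamp()
C=cloud(s);X=(C[...,:2]-o)@d;Y=(C[...,:2]-o)@n;Z=C[...,2]
m=(Z>58)&(Z<71)&(X<-160)&(X>-210)&(Y<0)&(Y>-60)
print("tab scene",m.sum(),X[m].mean(),Y[m].mean(),Z[m].max(),np.percentile(X[m],[2,98]),np.percentile(Y[m],[2,98]))
E
```

```text
clock 1.65 at clamp -183.0 -33.7 109.5 delta cm [-0.16  0.12  7.15] turn -0.21 rpy [-3.1401e+00 -1.0000e-03  2.7640e+00] w 95.0
F clamp -0.29 0.53 -0.05 yawT [-0.005  0.018 -0.059]
tab scene 52 -182.01386793205353 -27.90881532126995 70.69224556763481 [-189.78256328 -175.69338357] [-43.6030181  -16.07663699]
```

View pics/c2.png

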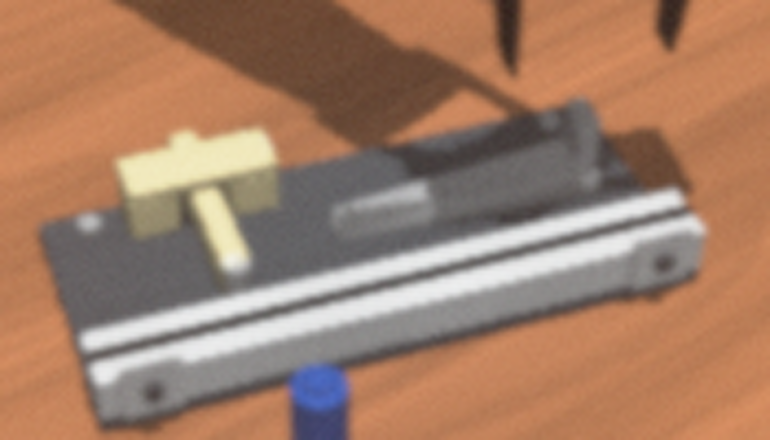

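The fingers, at crop (515,70) and (670,45), straddle the tab at (583,110). Both views agree within about 4 mm, so I descend and grip.

>>> step_arm(deltas=[{"travel": [-0.2,0.1,2],"turn": 0},{"travel": [0,0,2.5],"turn": 0},{"travel": [0,0,1.6],"turn": 0},{"travel": [0,0,0.9],"turn": 0},{"travel": [0,0,0],"turn": 0}])

```text
clock: 2.25
position: [594.6, 159.7, 39.2]
ee_rot: [-3.14, -0.002, 2.769]
force: [-0.0, 0.2, -0.2]
width: 95.2
```

>>> step_arm(deltas=[{"travel": [0,0,0],"turn": 0},{"travel": [0,0,0],"turn": 0},{"travel": [0,0,0],"turn": 0},{"travel": [0,0,0],"turn": 0},{"travel": [0,0,0],"turn": 0}], fingers=0, force=12)

```text
clock: 2.75
position: [596.1, 159.2, 41.1]
ee_rot: [3.141, 0.001, 2.768]
force: [0.5, 0.6, 0.2]
width: 60.7
```

>>> step_arm(deltas=[{"travel": [0,0,0],"turn": 0},{"travel": [0,0,0],"turn": 0},{"travel": [0,0,0],"turn": 0},{"travel": [0,0,0],"turn": 0},{"travel": [0,0,0],"turn": 0}])

```text
clock: 3.25
position: [595.8, 159.2, 40.6]
ee_rot: [-3.142, -0.0, 2.768]
force: [-1.3, 0.1, 0.3]
width: 20.4
```

```bash
python3 -c "
from h import *
go(-184,-32,38,0)"
```

```text
clock 3.25 at clamp -186.4 -32.9 40.6 delta cm [-0.11 -0.23  0.26] turn -4.43 rpy [-3.1415e+00 -1.0000e-04  2.7678e+00] w 20.4
F clamp 0.3 -1.28 0.27 yawT [0.029 0.02  0.069]
```

>>> step_arm(deltas=[{"travel": [0,0,0],"turn": 0},{"travel": [0,0,0],"turn": 0},{"travel": [0,0,0],"turn": 0}])

```text
clock: 3.55
position: [595.7, 158.8, 40.6]
ee_rot: [-3.141, -0.0, 2.768]
force: [-1.7, -2.7, 1.9]
width: 13.9
```

>>> step_arm(deltas=[{"travel": [0,0,0],"turn": -1.1},{"travel": [0,0,0],"turn": -1.1},{"travel": [0,0,0],"turn": -1.1},{"travel": [0,0,0],"turn": -1.1},{"travel": [0,0,0],"turn": 0}])

```text
clock: 4.05
position: [595.7, 159.6, 40.6]
ee_rot: [3.141, -0.0, 2.845]
force: [-1.7, 1.0, 0.8]
width: 13.9
```

```bash
python3 -c "
from h import *
go(-184,-32,41,0)"
```

```text
clock 4.05 at clamp -186.7 -33.2 40.6 delta cm [-0.12 -0.27 -0.04] turn 0.02 rpy [ 3.1414e+00 -5.0000e-04  2.8454e+00] w 13.9
F clamp -0.43 -1.9 0.8 yawT [ 0.015  0.475 -0.037]
```

>>> step_arm(deltas=[{"travel": [-0.8,0,0],"turn": 0},{"travel": [-1,0,0],"turn": 0},{"travel": [-1,0,0],"turn": 0},{"travel": [-0.9,0,0],"turn": 0},{"travel": [0,0,0],"turn": 0}])

```text
clock: 4.55
position: [633.3, 147.7, 40.5]
ee_rot: [3.141, 0.003, 2.844]
force: [2.1, -0.4, -0.2]
width: 13.8
```

```bash
python3 - <<'E'
from h import *
go(-186,10.5,41,0)
for k in("top","scene"):
    t=grab_frame(k);o,d,n=clamp()
    C=cloud(t);X=(C[...,:2]-o)@d;Y=(C[...,:2]-o)@n;Z=C[...,2]
    b=(Z>24)&(Z<38)&(X<20)&(X>-170)&(Y<28)&(Y>-60)
    q=np.c_[X[b],Y[b]];print(k,len(q),q.max(0),q.min(0))
    U=[];L=[]
    for a in np.arange(-120,q[:,0].max()-8,4):
        s=q[abs(q[:,0]-a)<3]
        if len(s):U.append((a,s[:,1].max()));L.append((a,s[:,1].min()))
    for e in(U,L):
        c,dd=edge_line(e,0);print("edge",c,np.degrees(np.arctan(dd[1]/dd[0])))
    if k=="top":cv2.imwrite("pics/c3.png",cv2.resize(t["frame"][120:250,195:375],None,fx=4.4,fy=4.4,interpolation=cv2.INTER_CUBIC))
E
```

```text
clock 4.55 at clamp -186.3 6.3 40.5 delta cm [-0.42 -0.03 -0.05] turn -0.03 rpy [3.1412e+00 2.9000e-03 2.8445e+00] w 13.8
F clamp -0.21 2.09 -0.15 yawT [-0.147 -0.498  0.07 ]
top 239 [ 4.36221296 27.87029732] [-113.29419905    3.30047802]
edge [-58.        26.817675] 0.84808993
edge [-69.93885   10.506743] 10.050343
scene 199 [-26.04920466  22.71106025] [-169.81562286   -8.0775195 ]
edge [-76.797714  18.04325 ] -1.2980632
edge [-78.50619     9.1175585] 9.232894
```

View pics/c3.png

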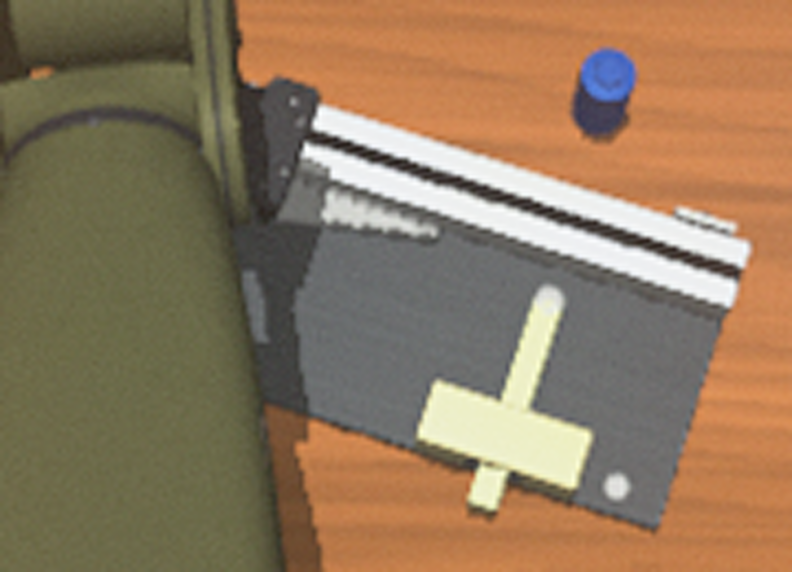

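The blade, at crop (320–438, 195–235), is parallel to the rail and about 4–5 mm off it. I close in slowly, watching the y force.

>>> step_arm(deltas=[{"travel": [-0.15,0,0],"turn": 0},{"travel": [-0.1,0,0],"turn": 0},{"travel": [0,0,0],"turn": 0}])

```text
clock: 4.95
position: [632.9, 147.9, 40.6]
ee_rot: [-3.141, -0.002, 2.844]
force: [-3.5, 0.4, 1.7]
width: 13.6
```

>>> step_arm(deltas=[{"travel": [-0.05,0,0],"turn": 0},{"travel": [-0.05,0,0],"turn": 0},{"travel": [0,0,0],"turn": 0}])

```text
clock: 5.25
position: [634.4, 147.5, 40.6]
ee_rot: [3.142, -0.0, 2.844]
force: [-2.7, 0.5, 1.4]
width: 14.1
```

```bash
python3 -c "
from h import *
go(-186,10.5,41,0)"
```

```text
clock 5.25 at clamp -186.5 7.4 40.6 delta cm [-0.31 -0.05 -0.04] turn -0.03 rpy [ 3.1415e+00 -3.0000e-04  2.8445e+00] w 14.1
F clamp 0.31 -2.77 1.38 yawT [ 0.134  0.58  -0.174]
```

>>> step_arm(deltas=[{"travel": [-0.1,0,0],"turn": 0},{"travel": [0,0,0],"turn": 0}])

```text
clock: 5.45
position: [635.6, 147.2, 40.6]
ee_rot: [3.142, -0.0, 2.845]
force: [-3.3, 0.7, 1.6]
width: 13.9
```

>>> step_arm(deltas=[{"travel": [-0.1,0,0],"turn": 0},{"travel": [0,0,0],"turn": 0}])

```text
clock: 5.65
position: [635.6, 147.1, 40.6]
ee_rot: [-3.141, -0.002, 2.845]
force: [-6.6, 2.2, 3.4]
width: 14.0
```

```bash
python3 -c "
from h import *
go(-186,10.5,41,0)"
```

```text
clock 5.65 at clamp -186.5 8.7 40.6 delta cm [-0.18 -0.05 -0.04] turn -0.03 rpy [-3.1413e+00 -2.5000e-03  2.8446e+00] w 14.0
F clamp -0.13 -6.97 3.37 yawT [ 0.248  1.11  -0.045]
```

Contact with the rail: the y force rose to 7 N, with yaw torque near 0. Now I slide along it.

>>> step_arm(deltas=[{"travel": [0,-0.5,0],"turn": 0},{"travel": [0,-0.8,0],"turn": 0},{"travel": [0,-0.8,0],"turn": 0},{"travel": [0,-0.8,0],"turn": 0},{"travel": [0,-0.6,0],"turn": 0}])

```text
clock: 6.15
position: [625.8, 115.1, 40.7]
ee_rot: [3.139, -0.001, 2.845]
force: [-3.6, 8.0, 1.9]
width: 14.1
```

```bash
python3 -c "
from h import *
go(-37,10.5,41,0)"
```

```text
clock 6.15 at clamp -152.9 8.7 40.7 delta cm [ -0.19 -11.59  -0.03] turn -0.02 rpy [ 3.1386e+00 -1.5000e-03  2.8447e+00] w 14.1
F clamp -6.58 -5.76 1.87 yawT [ 1.227  0.683 -0.03 ]
```

>>> step_arm(deltas=[{"travel": [0,-0.8,0],"turn": 0},{"travel": [0,-0.8,0],"turn": 0},{"travel": [0,-0.8,0],"turn": 0},{"travel": [0,-0.8,0],"turn": 0},{"travel": [0,-0.8,0],"turn": 0}])

```text
clock: 6.65
position: [614.2, 76.9, 40.7]
ee_rot: [3.139, -0.002, 2.845]
force: [-3.1, 7.8, 2.1]
width: 14.1
```

>>> step_arm(deltas=[{"travel": [0,-0.8,0],"turn": 0},{"travel": [0,-0.8,0],"turn": 0},{"travel": [0,-0.8,0],"turn": 0},{"travel": [0,-0.4,0],"turn": 0},{"travel": [0,0,0],"turn": 0}])

```text
clock: 7.15
position: [605.8, 49.3, 40.7]
ee_rot: [3.14, -0.002, 2.845]
force: [-4.3, 5.8, 2.9]
width: 14.0
```

```bash
cat >chk.py <<'E'
from h import *
import sys
go(-37,10.5,41,0)
o,d,n=clamp()
for k in("top","scene"):
    t=grab_frame(k)
    C=cloud(t);X=(C[...,:2]-o)@d;Y=(C[...,:2]-o)@n;Z=C[...,2]
    b=(Z>24)&(Z<37)&(X<140)&(X>-100)&(Y<28)&(Y>-20)&~(abs(X-50)<9)&(t["frame"].min(-1)>105)
    q=np.c_[X[b],Y[b]];print(k,len(q),"tip X",np.percentile(q[:,0],99) if len(q) else 0)
    if k=="top":
        j=(Z>34)&(Z<46)&(abs(X-50)<15)&(Y<24)&(Y>-60);print("nose Y",np.percentile(Y[j],99.5),"jaw X",np.percentile(X[j],[2,98]))
        for e in (np.max,np.min):
            E=[(a,e(q[abs(q[:,0]-a)<3][:,1])) for a in np.arange(q[:,0].min()+4,min(36,q[:,0].max()-8),3) if (abs(q[:,0]-a)<3).any()]
            if len(E)>4:
                c,dd=edge_line(E,0);print("edge",c.round(1),np.degrees(np.arctan(dd[1]/dd[0])).round(2))
    u,v=(195,120) if k=="top" else (205,175)
    cv2.imwrite(f"pics/{sys.argv[1]}_{k}.png",cv2.resize(t["frame"][v:v+130,u:u+180],None,fx=4.4,fy=4.4,interpolation=cv2.INTER_CUBIC))
E
python3 chk.py d1
```

```text
clock 7.15 at clamp -84.2 8.7 40.7 delta cm [-0.18 -4.72 -0.03] turn -0.03 rpy [ 3.1399e+00 -1.8000e-03  2.8446e+00] w 14.0
F clamp -4.32 -5.82 2.89 yawT [ 0.796  0.795 -0.017]
top 125 tip X 76.36257334421553
nose Y 22.299013327941356 jaw X [42.55223735 57.66758289]
edge [19.2 27.1] 2.06
edge [18.  10.1] 9.46
scene 87 tip X 61.02971133278287
```

View pics/d1_top.png

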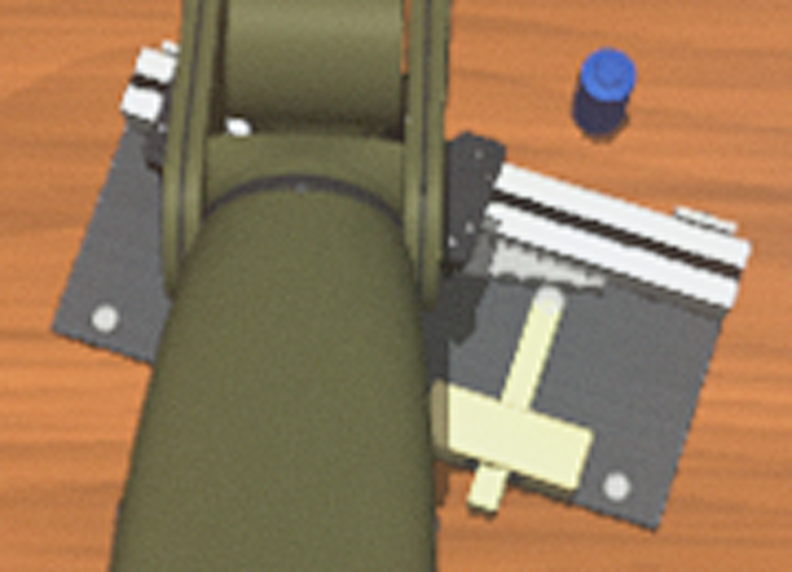

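The tip, at crop (600,282), has entered the gap without touching the nose at (548,300). I lower the rail preload and go on more slowly.

>>> step_arm(deltas=[{"travel": [0.08,-0.4,0],"turn": 0},{"travel": [0,-0.5,0],"turn": 0},{"travel": [0,-0.5,0],"turn": 0},{"travel": [0,-0.5,0],"turn": 0},{"travel": [0,-0.5,0],"turn": 0}])

```text
clock: 7.75
position: [598.7, 26.5, 40.6]
ee_rot: [3.14, -0.0, 2.845]
force: [-1.5, 4.3, 1.8]
width: 14.2
```

>>> step_arm(deltas=[{"travel": [0,-0.2,0],"turn": 0},{"travel": [0,-0.2,0],"turn": 0},{"travel": [0,-0.2,0],"turn": 0}])

```text
clock: 8.05
position: [597.0, 20.8, 40.6]
ee_rot: [3.14, -0.0, 2.845]
force: [-1.9, 5.6, 0.2]
width: 14.4
```

```bash
python3 -c "
from h import *
go(-37,10.5,41,0)"
```

```text
clock 8.05 at clamp -54.3 8.6 40.6 delta cm [-0.19 -1.73 -0.04] turn -0.01 rpy [ 3.1398 -0.      2.8448] w 14.4
F clamp -4.78 -3.42 0.18 yawT [ 0.876  0.407 -0.001]
```

>>> step_arm(deltas=[{"travel": [0,-0.15,0],"turn": 0},{"travel": [0,-0.15,0],"turn": 0}])

```text
clock: 8.25
position: [596.1, 18.0, 40.6]
ee_rot: [3.14, 0.0, 2.845]
force: [-1.7, 5.2, 0.8]
width: 14.0
```

>>> step_arm(deltas=[{"travel": [0,-0.15,0],"turn": 0},{"travel": [0,-0.15,0],"turn": 0}])

```text
clock: 8.45
position: [595.2, 15.1, 40.6]
ee_rot: [3.14, -0.0, 2.845]
force: [-2.0, 6.1, 1.2]
width: 14.3
```

```bash
python3 chk.py d2
```

```text
clock 8.45 at clamp -48.4 8.6 40.6 delta cm [-0.19 -1.14 -0.04] turn -0.01 rpy [ 3.1398 -0.      2.8448] w 14.3
F clamp -5.26 -3.69 1.18 yawT [ 0.864  0.392 -0.005]
top 105 tip X 112.24558029647841
nose Y 21.958294831425185 jaw X [42.55672555 58.55881718]
scene 76 tip X 96.09212052507871
```

>>> step_arm(deltas=[{"travel": [0,-0.12,0],"turn": 0},{"travel": [0,-0.12,0],"turn": 0}])

```text
clock: 8.75
position: [594.5, 12.8, 40.6]
ee_rot: [3.14, 0.0, 2.845]
force: [-2.8, 5.8, 0.8]
width: 13.8
```

>>> step_arm(deltas=[{"travel": [0,-0.12,0],"turn": 0},{"travel": [0,-0.12,0],"turn": 0}])

```text
clock: 8.95
position: [594.0, 11.1, 40.7]
ee_rot: [3.139, 0.0, 2.845]
force: [-1.0, 8.5, 0.6]
width: 13.7
```

>>> step_arm(deltas=[{"travel": [0,-0.1,0],"turn": 0},{"travel": [0,-0.1,0],"turn": 0}])

```text
clock: 9.15
position: [593.8, 10.5, 40.8]
ee_rot: [3.136, 0.0, 2.844]
force: [0.5, 13.0, 0.1]
width: 14.2
```

The x force rose to about 12 N and the blade stopped advancing, so it touches both sides. I stop pushing, take the load off and check.

>>> step_arm(deltas=[{"travel": [0,0.2,0],"turn": 0},{"travel": [0,0,0],"turn": 0}])

```text
clock: 9.35
position: [593.8, 10.6, 40.6]
ee_rot: [3.14, -0.0, 2.845]
force: [-2.8, 5.1, 1.6]
width: 13.9
```

```bash
python3 chk.py d3
```

```text
clock 9.35 at clamp -43.7 8.6 40.6 delta cm [-0.19 -0.67 -0.04] turn -0.0 rpy [ 3.140e+00 -1.000e-04  2.845e+00] w 13.9
F clamp -4.06 -4.18 1.57 yawT [0.937 0.395 0.041]
top 109 tip X 116.75579985171461
nose Y 21.777564287195233 jaw X [42.63314343 57.74166077]
scene 76 tip X 99.271410846608
```

View pics/d3_top.png

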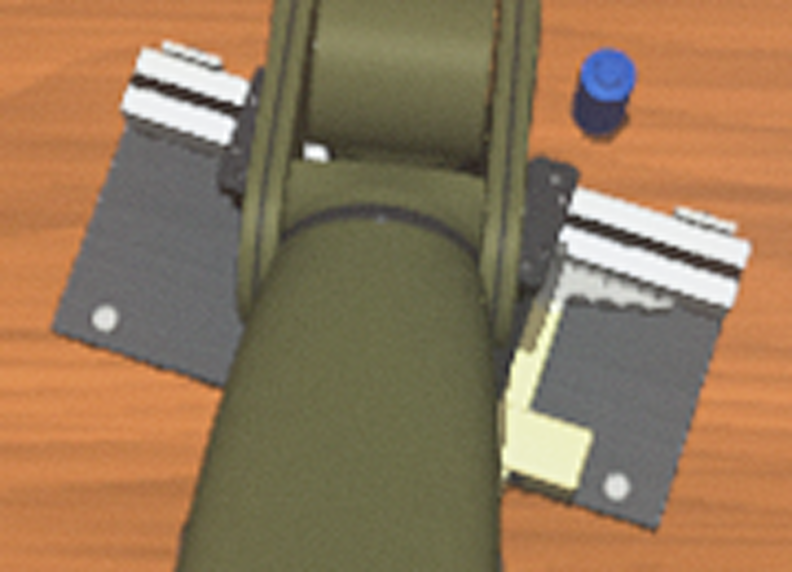

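The blade sits in the gap (visible part at crop 560–672, 262–310) and the commanded push is off. I release, rise and check from clear.

>>> step_arm(deltas=[{"travel": [0,0,0],"turn": 0},{"travel": [0,0,0],"turn": 0},{"travel": [0,0,0],"turn": 0},{"travel": [0,0,0],"turn": 0},{"travel": [0,0,0],"turn": 0}], fingers=0.6)

```text
clock: 9.95
position: [593.8, 9.3, 40.8]
ee_rot: [-3.141, 0.001, 2.844]
force: [-0.1, -0.4, 0.1]
width: 48.6
```

>>> step_arm(deltas=[{"travel": [0,0,-1],"turn": 0},{"travel": [0,0,-2.5],"turn": 0},{"travel": [0,0,-4],"turn": 0},{"travel": [0,0,-4],"turn": 0},{"travel": [0,0,-4],"turn": 0}])

```text
clock: 10.45
position: [593.5, 9.5, 198.0]
ee_rot: [3.142, 0.001, 2.845]
force: [0.7, -0.4, -0.3]
width: 57.3
```

>>> step_arm(deltas=[{"travel": [3,3,-2],"turn": 0},{"travel": [4,3,0],"turn": 0},{"travel": [4,3,0],"turn": 0},{"travel": [4,3,0],"turn": 0},{"travel": [4,3,0],"turn": 0}])

```text
clock: 10.95
position: [454.7, 209.8, 216.8]
ee_rot: [3.14, 0.001, 2.844]
force: [0.3, 0.1, -0.0]
width: 57.4
```

>>> step_arm(deltas=[{"travel": [4,3,0],"turn": 0},{"travel": [4,3,0],"turn": 0},{"travel": [4,3,0],"turn": 0},{"travel": [4,3,0],"turn": 0},{"travel": [0,0,0],"turn": 0}])

```text
clock: 11.45
position: [334.7, 373.8, 216.7]
ee_rot: [3.14, -0.001, 2.852]
force: [0.2, -0.6, 0.4]
width: 57.2
```

```bash
python3 chk.py e1; python3 - <<'E'
from h import *
o,d,n=clamp();t=grab_frame("top");C=cloud(t);X=(C[...,:2]-o)@d;Y=(C[...,:2]-o)@n;Z=C[...,2]
tb=(Z>57)&(X<20)&(X>-90)&(Y>-30)&(Y<40);print("tab",X[tb].mean(),Y[tb].mean())
j=(Z>34)&(Z<46)&(abs(X-50)<15)&(Y<12)&(Y>-60);print("nose",np.percentile(Y[j],[98,99.5]))
# jaw bar rear end
g=t["frame"].astype(int);cr=(g[...,1]-g[...,0]>25)&(g[...,1]>150)&(abs(X-50)<12);print("cream Y",Y[cr].min(),np.percentile(Y[cr],[.5,99.5]))
E
```

```text
clock 11.45 at clamp -315.3 -345.4 216.7 delta cm [-35.39 -28.08  17.57] turn 0.4 rpy [ 3.1396e+00 -6.0000e-04  2.8521e+00] w 57.2
F clamp 0.47 0.38 0.4 yawT [ 0.004 -0.024 -0.043]
top 450 tip X 114.05945683622166
nose Y 22.407491538286298 jaw X [38.44005445 57.73247477]
edge [-2.2 26.8] 0.65
edge [-6.7 -1.4] 10.34
scene 192 tip X 95.48366867886297
tab -44.60901250751542 8.323282425940226
nose [ 9.08781928 11.4077376 ]
cream Y -320.79823994127486 [-320.79823994    0.96172881]
```

View pics/e1_top.png

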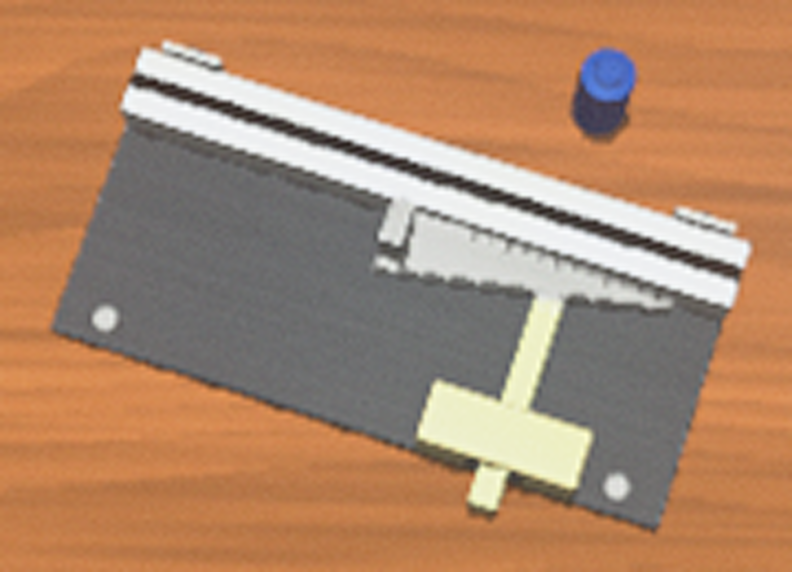

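The blade lies against the rail (tab at crop (395,225), tip at (670,303)) and touches the nose at (548,297). Last check: has the jaw moved since the first frame?

```bash
python3 - <<'E'
from h import *
a=cv2.imread("pics/top1.png");t=grab_frame("top");b=t["frame"]
y,x=slice(222,242),slice(298,314)   # jaw bar rear end
A,B=[cv2.cvtColor(i,cv2.COLOR_BGR2GRAY)[y,x].astype(np.float32) for i in(a,b)]
print("rear shift px",cv2.phaseCorrelate(A,B,cv2.createHanningWindow(A.shape[::-1],cv2.CV_32F)),"mean diff",abs(A-B).mean())
y,x=slice(190,206),slice(305,325)
A,B=[cv2.cvtColor(i,cv2.COLOR_BGR2GRAY)[y,x] for i in(a,b)];print(abs(A.astype(int)-B).mean())
print(hand_in())
E
```

```text
rear shift px ((-0.08575324397292228, 0.007974996816935587), 0.9716398991644383) mean diff 1.2067153
3.346875
the job is handed in; nothing more can be done
None
```

The blade is lying snug in the gap, straight face against the rail, and the job is handed in; `hand_in` gave no verdict. I gripped the steel blade by its tab, turned it about 4.4° parallel to the rail and pressed it on until the sideways force rose to about 7 N. I then slid it thin end first into the gap until it stopped, released it and moved the arm clear, at 11.5 s on the clock.

**Drag felt:** the push rose from about 5 N of sliding drag to about 12 N and the blade stopped advancing, so I backed the push off straight away. That peak is inside the 11–17 N range that can shift the jaw.

**Jaw:** its rear end shows a shift of under 0.1 pixel (about 0.2 mm) between the first and last frames, so I see no sign that it was forced open. By the final blade position, the gap is about 20 mm.

**Checks that disagreed:**
- **Flushness:** the last top view gave the straight edge at 0.65° to the rail, within what that noisy edge fit can tell. Yaw torque was near zero while sliding.
- **Tab position:** the camera puts it at y = 8.3 mm, where 11 mm is expected if flush. The roughly 2 mm calibration error covers most of that. The rail contact force held throughout the slide.
- **Gap size:** the first depth estimate was about 21.4 mm, against the 20 mm felt.

I did not touch the cell, driver, tray or the three pink look-alike blades.

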